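# Hook and press home the toggle latch of an ingredient tub

### The arm

A 7-joint arm with a two-finger parallel gripper is mounted at the origin on the work surface. World frame = base frame: x ahead of the robot, y to its left, z up, the work surface at z = 0. Lengths are in m, angles in rad, forces in N, time in s.
With the tool pointing down it reaches from about 0.425 to 0.875 m from the base axis. Payload 4.7 kg.
Tool frame: the origin (TCP) lies midway between the tips of the shut fingers; the grasp point (between the pads) lies ctrl.grasp_offset behind it (ctrl.grasp_offset is the distance from the TCP to the grasp point, in m); z points along the fingers, y is the line along which they close (so a half turn about z gives the same grasp; the last joint's range is limited). The gripper opens to 87 mm and grips with 3 to 60 N. Pads are 19 mm wide; open, the fingers measure 117 mm over their backs; the gripper's body (75 mm by 190 mm) begins 51 mm behind the grasp point.
Start: joints at [-1.088, 0.321, -0.07, 1.45, 0.023, 1.371, -0.057], TCP at [0.294, 0.58, 0.223] pointing down, gripper open.
Joint ranges: [-2.86, 2.86], [-0.3, 2.09], [-1.38, 1.24], [0.06, 2.45], [-1.56, 4.7], [0.09, 2.05], [-2.69, 2.69]. Speed limits (rad/s): [2.57, 2.57, 3.14, 3.14, 3.14, 3.14, 3.14].

### API

Orientations are given as a rotation vector (axis times angle).
In Python, from bench import ctrl gives the robot as it stands. The module is installed in compiled form; this text tells all that it offers.
- The arm moves only by the tool jog_arm, never from a script. Its argument "moves" is one flat list of numbers, 7 for each row, row after row: the shift along the tool's x, y, z in units of 30 cm (1.0 is 30 cm), then the turn, a rotation vector about the tool's x, y, z in units of 60 degrees (1.0 is 60 degrees), then the gripper's target within -1 to 1 (fully open at 1, half-way at 0, shut at -1). In form: [x, y, z, wx, wy, wz, fingers, x, y, z, wx, wy, wz, fingers, ...]. A call has exactly 8 rows; each row is the pose to reach, as a shift and turn from the pose commanded when the call began, along the tool's axes at that moment; what a row does not reach only later rows make up. A row lasts 1/8 s, in which the tool goes at most 62.5 mm and 10.7 degrees, less where a joint would pass 70% of its speed; a pose out of reach is approached as far as the arm can. A call with a number of a shift or a turn outside -1 to 1 is refused whole. A call with a gripper value outside its range is refused whole. The fingers move at their own pace and stop on an object; "newtons" is the grip in N (left out, the last holds). Time passes only in rows, so rows that repeat a pose let the fingers close, or fill a call up. It gives the time, the measured TCP pose, the force, the opening and the grip force at its end, in the units of the state.
- ctrl.get_state(): the state, without advancing time (a new reading comes with each control period).
- ctrl.get_image(name): name is "scene" or "top" or "wrist"; returns a dict with "pixels" (480x640x3 uint8, red, green, blue), "fx", "fy", "cx", "cy" (pixels), "xyz" and "rotation" of the camera in the world; the wrist camera has in their place "tool_from_camera" (4x4, takes a point from camera to tool coordinates, whose origin is the TCP and whose axes are the flange's). Camera axes: x right, y up, looking along -z (the intrinsics and any distortion apply to the point x, -y, -z); pixel columns grow to the right and rows downward; lengths in m; the calibration is good to about 2 mm. A picture is of the moment at which its call begins: read the wrist's pose just before it. There is no depth.
- ctrl.close_job(): hands the job in; it is judged then, once.
The state is a dict: "time": time; "joint_positions": joint angles; "qd": joint speeds; "joint_torque": joint torques, N m; "position": TCP position; "tool_rot": TCP orientation; "ft_force": force on the tool from outside, world axes, zero at the start; "torque": the same for the moment, N m; "grip_width": opening from 0.0 (shut) to 1.0 (fully open); "grip_force": force on a finger pad.
Only numpy, scipy, OpenCV 4.12 (cv2) and the standard library are available. Lean on these libraries where they do the work, as an engineer would, in place of code of your own. Each camera call takes 0.05 s, during which the arm holds its last target. There are 200 camera calls.

### The job

Close up the white ingredient tub on the oak shelf: hook the bar of its toggle latch's wire loop into the keeper on the lid, feeling for the groove, then press the lever down until it lies home and the lid is pulled tight on its gasket. Go gently: do not jam the loop against the keeper or the lid while you hold it, do not force the lever and do not lean on the lid. Leave the tray, the jug and the tin where they stand.

Things in the scene. Friction and masses are not known exactly. Their poses are not given: they have to be found in the camera images.
- tub: White plastic tub fixed to the shelf: 180 deep (its x) x 240 wide (its y), with its hinged lid 131 high; origin at the centre of its underside, z up. The toggle latch is in the middle (y = 0) of its front, which faces -x of this frame (called outward below); the lid's hinge is along the +x side.
- lever_pivot (a point): The lever's hinge pin on the tub's front, at (-110, 0, 70) in the tub's frame; the pin lies along the tub's y. Lever pin and loop pins are stiff: lever and loop stay where they are left, and moving the loop by its sleeve takes 1 to 4 N.
- lever (a joint): Lever angle, rad: 0 = home on its stop; grows as it swings outward and up (to 2.5). The handle points this angle + 0.42 from straight down, outward. With the loop hooked and just taut it reads 0.9 to 1.4; pressing it down from there takes up to 0.4 N m (10 N at 40 from the pivot) till it goes over centre, somewhere between 0.4 and 0.1, and then stays home.
- lever_tip (a point): Centre of the rolled 5 thick free edge of the lever, 50.5 from the pivot, 21 long.
- lever_plate: The lever's steel handle plate, 24 wide, 3 thick, reaching 53 from the pivot (its origin); it is pressed on the face that looks outward and up. The loop's two lower pins sit on this lever 18 from the pivot, at lever angle - 0.24 rad from straight down (positive is outward).
- loop: Steel wire loop hinged on the lever, 40 wide and 104 long, of two 4 thick side wires 36 apart; origin on its lower pins, z along the loop to its top, y along pins and bars.
- grip_sleeve (a point): Centre of the black sleeve, 10 in diameter and 30 long, across the top of the loop, 102 from the lower pins. It turns freely on the wire, so it can be pinched from above and carried while the loop swings.
- hook_bar (a point): Centre of the hook bar, a 4 thick wire across the loop, 72 from the lower pins and 30 short of the sleeve. This bar goes down into the keeper's groove.
- lid_panel: The lid's white panel, 250 wide, 11 thick, its front edge 15 inward of the lever pivot; origin on the hinge line at its underside. It is already down, resting on a rubber gasket that gives 1 mm per 16 N at the keeper. It carries the steel keeper bracket, 22 wide, screwed flat on its top (its flat top 3.5 and screw heads 5.5 above the seated bar's centre).
- keeper_range (a point): Fixed point on the lid, 60 above the lever pivot: the seated hook bar's centre if the keeper were at mid setting. Slotted screws let it be set up to 8 outward or inward; it holds there, differs each time and is not measured: feel for it. Its up-open groove is 5.5 wide between the outer lip (2.5 thick, rising 4.5 above this point's height) and the bracket's flat top (3.5 above), which runs 46 inward: the bar rests 5.5 high there, drops in over the groove.
- lid (a joint): How far the lid is drawn down on its gasket, rad about its rear hinge: 0 = resting, 0.01 = 1.9 lower at the keeper; about 0.02 when latched.
- tray: Grey silicone tray, 150 square and 35 high, empty; origin at the centre of its underside. Leave it alone.
- jug: Glass measuring jug, 92 in diameter, 115 high, handle on one side, spout opposite; origin at the centre of its underside. Leave it alone.
- tin: Capped aluminium tin, 71 in diameter, 74 high; origin at the centre of its underside. Leave it alone.

How it is judged:
By the outcome, as a careful person would: the job done as asked, in the order asked, and still so for the second after the job is handed in, with the robot touching nothing.
It also fails if it takes over 67 s, if anything falls off the work surface, if the arm or the gripper's body presses on something with over 40 N, if the wrist force passes 120 N, or if a joint passes its speed limit or range.

## Working session

There is one attempt and no reset: what is moved stays moved. The work goes in short steps, Python scripts to look and compute and a tool call to move; the robot and the scene stay as the last step left them, time stands still between calls to the robot, and variables do not carry over. Pictures are saved under pics/ and viewed, at most 10 in all, crops included, and the job is handed in when it is done.

Besides the shell and the picture viewer there is one more tool, called after "Emit:" by a JSON object that holds its "op" and its "data", one argument or row to a line. jog_arm: Moves the arm, as the interface text tells. Its arguments: {"type":"object","properties":{"moves":{"type":"array"},"newtons":{"type":"number"}},"required":["moves"]}

```bash
mkdir -p pics; cat > h.py <<'E'
import numpy as np, cv2
from bench import ctrl
from scipy.spatial.transform import Rotation as R
def save(name,fn):
    s=ctrl.get_state(); im=ctrl.get_image(name)
    cv2.imwrite('pics/'+fn,im['pixels'][:,:,::-1]); return s,im
E
python3 - <<'E'
from h import *
s=ctrl.get_state(); print({k:np.round(v,3) for k,v in s.items()}, ctrl.grasp_offset)
import pickle
for n in ['scene','top','wrist']:
    s,im=save(n,n+'0.png'); d={k:v for k,v in im.items() if k!='pixels'}; print(n,d)
    pickle.dump((s,im),open(n+'0.pkl','wb'))
E
```

```text
{'time': np.float64(0.0), 'joint_positions': array([-1.088,  0.322, -0.07 ,  1.452,  0.023,  1.371, -0.057]), 'qd': array([-0.002, -0.001, -0.   ,  0.002, -0.   , -0.001, -0.   ]), 'joint_torque': array([ 0.0000e+00, -4.9129e+01, -4.0400e-01, -3.1252e+01, -6.4000e-02,
        4.4000e-02,  0.0000e+00]), 'position': array([0.293, 0.579, 0.221]), 'tool_rot': array([-7.300e-01, -3.055e+00,  3.000e-03]), 'ft_force': array([-0.515,  0.144, -0.225]), 'torque': array([0.013, 0.012, 0.007]), 'grip_force': np.float64(0.0), 'grip_width': np.float64(0.999)} 0.0187
scene {'fx': 459.8791310668464, 'fy': 459.8791310668464, 'cx': 317.92601804405695, 'cy': 241.4754244302543, 'xyz': array([ 1.05749201, -0.24105691,  0.85688685]), 'rotation': array([0.50658477, 0.39682387, 1.25226387])}
top {'fx': 584.9898343578084, 'fy': 584.9898343578084, 'cx': 324.9773080057271, 'cy': 238.8706683844921, 'xyz': array([ 0.29296185, -0.1214767 ,  1.32586558]), 'rotation': array([ 0.16817885, -0.14726537, -1.47779948])}
wrist {'fx': 338.3537448349292, 'fy': 338.3537448349292, 'cx': 324.9845756917732, 'cy': 230.22615867415013, 'tool_from_camera': array([[ 9.44495553e-05,  9.67014056e-01,  2.54722998e-01,
         6.95503150e-02],
       [ 9.99999788e-01,  7.26555955e-05, -6.46618164e-04,
        -4.73206222e-05],
       [-6.43795905e-04,  2.54723006e-01, -9.67013845e-01,
        -1.62486273e-01],
       [ 0.00000000e+00,  0.00000000e+00,  0.00000000e+00,
         1.00000000e+00]])}
```

View pics/scene0.png

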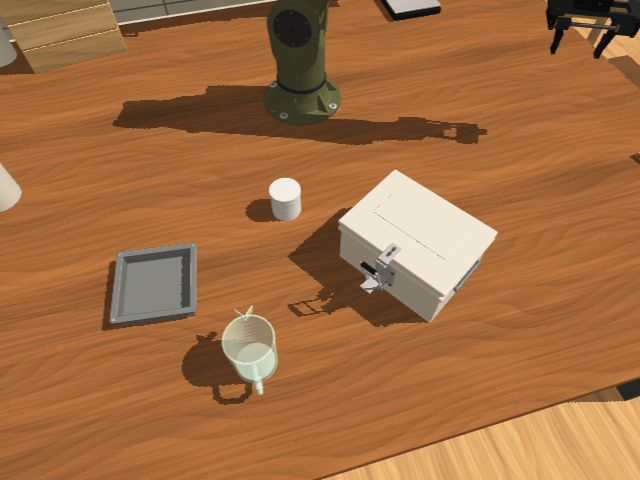

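View pics/top0.png

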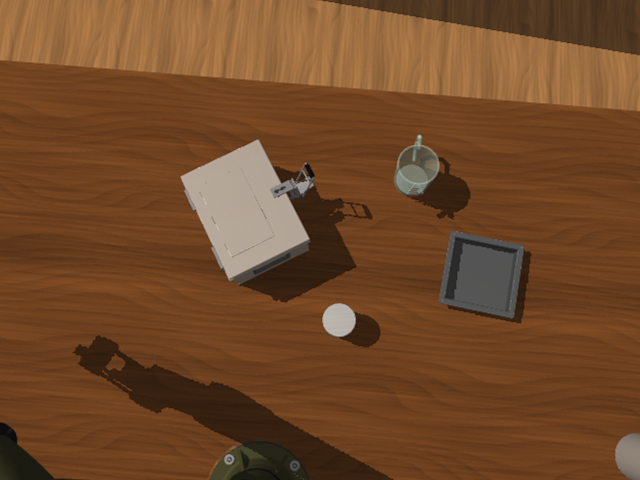

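The scene picture shows the tub at about (418,245) with its latch near (375,270). In the top view the lid corners are at (260,140), (181,177), (309,240) and (237,283), with the latch near (297,183). I'll enlarge both latches.

```bash
python3 - <<'E'
from h import *
a=cv2.imread('pics/scene0.png')[220:320,330:430]; b=cv2.imread('pics/top0.png')[150:250,250:350]
cv2.imwrite('pics/c1.png',np.hstack([cv2.resize(a,(400,400),interpolation=cv2.INTER_CUBIC),cv2.resize(b,(400,400),interpolation=cv2.INTER_CUBIC)]))
E
```

```text
(no output)
```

View pics/c1.png

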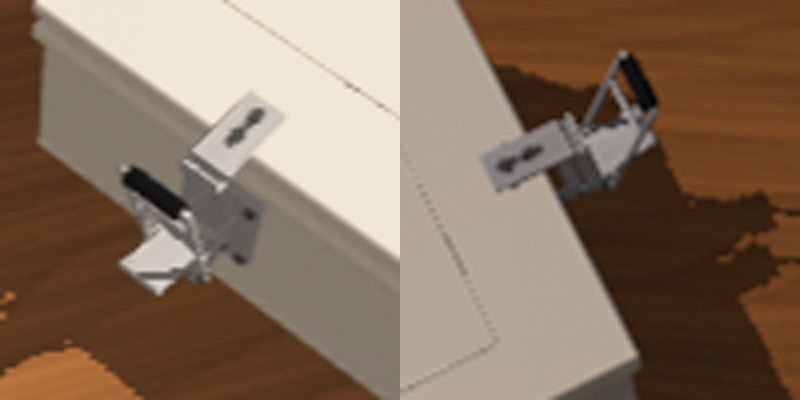

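```bash
cat >> h.py <<'E'
import pickle
from scipy.optimize import least_squares
def cam(n,fn=None):
    s,im=pickle.load(open(fn or n+'0.pkl','rb'))
    K=np.array([[im['fx'],0,im['cx']],[0,im['fy'],im['cy']],[0,0,1]])
    if 'xyz' in im: Rc=R.from_rotvec(im['rotation']).as_matrix(); t=np.array(im['xyz'])
    else:
        T=np.array(im['tool_from_camera']); Rt=R.from_rotvec(s['tool_rot']).as_matrix()
        Rc=Rt@T[:3,:3]; t=Rt@T[:3,3]+s['position']
    return K,Rc,t
def proj(c,P):
    K,Rc,t=c; p=(np.atleast_2d(P)-t)@Rc; p=p*[1,-1,-1]; q=p@K.T; return q[:,:2]/q[:,2:]
def tri(cs,uv,x0=(.6,.2,.1)):
    f=lambda X:np.concatenate([proj(c,X)[0]-u for c,u in zip(cs,uv)])
    r=least_squares(f,x0); return r.x,np.abs(r.fun).max()
def tubfit(obs,x0):
    # obs: list of (cam, P_tub, uv); params x,y,z,yaw
    def f(p):
        M=R.from_euler('z',p[3]).as_matrix()
        return np.concatenate([proj(c,M@np.array(P)+p[:3])[0]-u for c,P,u in obs])
    return least_squares(f,x0)
E
python3 - <<'E'
from h import *
S,T=cam('scene'),cam('top')
for n,a,b in [('cornA',(339,224),(309,240)),('cornB',(430,296.5),(260,140)),('rearA',(395,171),(237,283)),('sl',(368.9,268),(310,170.4)),('sl1',(361.2,262.5),(313.2,176.2)),('sl2',(377.3,273.2),(306.7,164.2)),('tip',(364.5,289.5),(312.5,182.5)),('tin top',(285,187),(339,320)),('jugrim',(249,335),(418,165))]:
    print(n,tri([S,T],[a,b]))
print(S[2],T[2])
E
```

```text
cornA (array([ 0.53653724, -0.05944459,  0.11447929]), np.float64(0.53051826543782))
cornB (array([0.74246361, 0.05532046, 0.12282285]), np.float64(4.6726432421883715))
rearA (array([0.43473339, 0.08916707, 0.11801888]), np.float64(4.823938911690618))
sl (array([ 0.67540363, -0.04903527,  0.16005043]), np.float64(0.9779599575061297))
sl1 (array([ 0.66230864, -0.05816773,  0.16240949]), np.float64(0.4245199865292193))
sl2 (array([ 0.68900272, -0.03932127,  0.15941092]), np.float64(1.6845954084486152))
tip (array([ 0.67434277, -0.05142963,  0.08000855]), np.float64(1.3213464128558599))
tin top (array([ 0.37734602, -0.13654835,  0.07620689]), np.float64(0.8321882488088477))
jugrim (array([ 0.72155996, -0.27840631,  0.11668515]), np.float64(0.9237659145144903))
[ 1.05749201 -0.24105691  0.85688685] [ 0.29296185 -0.1214767   1.32586558]
```

```bash
python3 - <<'E'
from h import *
a=cv2.imread('pics/scene0.png')[155:335,325:505]; b=cv2.imread('pics/top0.png')[130:300,170:330]
cv2.imwrite('pics/c2.png',np.hstack([cv2.resize(a,(400,400),interpolation=cv2.INTER_CUBIC),cv2.resize(b,(400,425),interpolation=cv2.INTER_CUBIC)[:400]]))
E
```

```text
(no output)
```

View pics/c2.png

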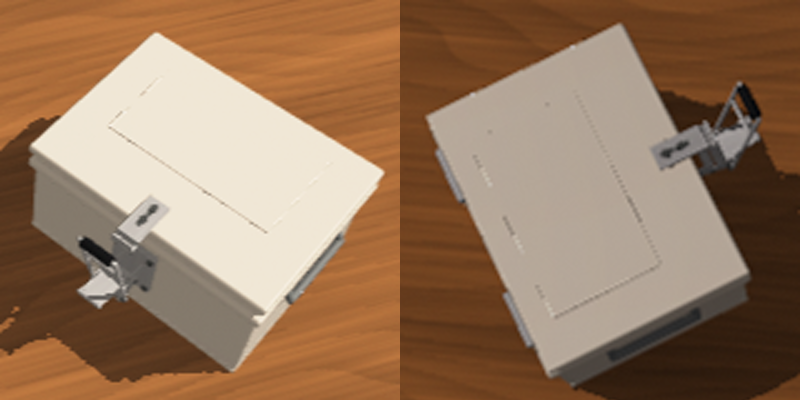

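```bash
python3 - <<'E'
from h import *
S,T=cam('scene'),cam('top')
C={'fA':((338.5,222.5),(309.6,240.4)),'fB':((444.3,296.8),(258.8,139.6)),'rA':((394.8,169.9),(230,280)),'rB':((497.4,233.3),(180.8,176.8))}
X={}
for n,(a,b) in C.items(): X[n],e=tri([S,T],[a,b]); print(n,X[n],e)
print([np.linalg.norm(X[a]-X[b]) for a,b in [('fA','fB'),('rA','rB'),('fA','rA'),('fB','rB')]])
# +y of tub: x axis=front->rear (≈+y world,-x..), y = z cross x
xd=X['rA']+X['rB']-X['fA']-X['fB']; yaw=np.arctan2(xd[1],xd[0]); M=R.from_euler('z',yaw).as_matrix()
yv=M[:,1]; print('yaw',yaw,'sgnB',np.dot(X['fB']-X['fA'],yv))
sB=np.sign(np.dot(X['fB']-X['fA'],yv))
obs=[]
for n in ('fA','fB'):
    P=(-.095,.125*(sB if n=='fB' else -sB),.131)
    obs+=[(S,P,C[n][0]),(T,P,C[n][1])]
x0=np.r_[(X['rA']+X['rB']+X['fA']+X['fB'])/4-[0,0,.131],yaw]
r=tubfit(obs,x0); p=r.x; print(p,np.round(r.fun,1))
obs+= [(S,(-.0,0,0),proj(S,M@[0,0,0]+p[:3])[0])][:0]
M=R.from_euler('z',p[3]).as_matrix()
np.save('tub.npy',p)
for n,q in [('sl',(.67540363,-.04903527,.16005043)),('tip',(.67434277,-.05142963,.08000855)),('rA',X['rA']),('rB',X['rB'])]: print(n,1e3*M.T@(np.array(q)-p[:3]))
for n,P in [('pivot',(-.11,0,.07)),('keeper',(-.11,0,.13))]: w=M@np.array(P)+p[:3]; print(n,w,proj(S,w),proj(T,w))
E
```

```text
fA [ 0.53515969 -0.06056057  0.11808209] 0.7194853114968396
fB [0.74837368 0.07090614 0.1220518 ] 0.9039205454653825
rA [0.43678782 0.09608421 0.12289456] 1.0056257581809973
rB [0.64953342 0.22812839 0.12261522] 0.6878509685714107
[np.float64(0.25051838438854224), np.float64(0.25039257026180745), np.float64(0.18503451816699318), np.float64(0.1857109334312649)]
yaw 2.1317868023084507 sgnB -0.25047797096684277
[ 0.59172823  0.08598489 -0.01086841  2.12720329] [-0.7 -0.3 -0.7 -0.7 -0.9  0.4 -1.   0. ]
sl [-158.84568468    0.25569661  170.9188439 ]
tip [-160.31859407    2.42108842   90.8769639 ]
rA [ 90.40592056 126.23508499 133.76297227]
rB [  90.17316861 -124.15722127  133.4836293 ]
pivot [ 0.64982347 -0.00742251  0.05913159] [[379.5386059  278.78479972]] [[290.93231456 193.607865  ]]
keeper [ 0.64982347 -0.00742251  0.11913159] [[382.7450668  262.89764594]] [[289.21266107 185.84004209]]
```

```bash
cat >> h.py <<'E'
def go(pos,Rt=None):
    "units of total move from present pose to world pos / rotation matrix"
    s=ctrl.get_state(); R0=R.from_rotvec(s['tool_rot'])
    d=R0.inv().apply(np.array(pos)-s['position'])/.3
    w=np.zeros(3) if Rt is None else (R0.inv()*R.from_matrix(Rt)).as_rotvec()/np.radians(60)
    print('units',np.round(d,3),np.round(w,3)); return d,w
def down(ydeg):
    a=np.radians(ydeg); y=np.array([np.cos(a),np.sin(a),0]); z=np.array([0,0,-1.]); return np.c_[np.cross(y,z),y,z]
E
python3 - <<'E'
from h import *
go((.485,.265,.30),down(90)); go((.675,-.045,.30),down(121.9))
E
```

```text
units [-1.043 -0.647 -0.26 ] [-0.001 -0.    -0.448]
units [-2.075 -1.283 -0.259] [-0.001 -0.001 -0.979]
```

Emit:
{"op": "jog_arm", "data": {
  "moves": [-0.1, -0.06, -0.06, 0, 0, -0.05, 1, -0.22, -0.14, -0.12, 0, 0, -0.1, 1, -0.35, -0.22, -0.18, 0, 0, -0.16, 1, -0.48, -0.3, -0.24, 0, 0, -0.22, 1, -0.61, -0.38, -0.26, 0, 0, -0.28, 1, -0.74, -0.46, -0.26, 0, 0, -0.34, 1, -0.87, -0.54, -0.26, 0, 0, -0.4, 1, -1.0, -0.62, -0.26, 0, 0, -0.45, 1]
}}

```text
time: 1.15
position: [0.4778, 0.2769, 0.3004]
tool_rot: [0.007, -3.141, 0.0]
ft_force: [0.3, 0.7, 0.9]
grip_width: 1.0
grip_force: 0.0
```

```bash
python3 - <<'E'
from h import *
print(ctrl.get_state()['position'],ctrl.get_state()['time']);go((.675,-.045,.30),down(121.9))
E
```

```text
[0.4778035  0.2769337  0.30037214] 1.15
units [-6.530e-01 -1.076e+00  1.000e-03] [-0.    -0.    -0.528]
```

Emit:
{"op": "jog_arm", "data": {
  "moves": [-0.1, -0.15, 0, 0, 0, -0.07, 1, -0.2, -0.31, 0, 0, 0, -0.14, 1, -0.3, -0.47, 0, 0, 0, -0.22, 1, -0.4, -0.62, 0, 0, 0, -0.3, 1, -0.5, -0.77, 0, 0, 0, -0.38, 1, -0.6, -0.92, 0, 0, 0, -0.46, 1, -0.655, -1.0, 0, 0, 0, -0.528, 1, -0.655, -1.0, 0, 0, 0, -0.528, 1]
}}

```text
time: 2.15
position: [0.6748, -0.0246, 0.2993]
tool_rot: [0.853, -3.021, 0.002]
ft_force: [-1.3, 1.3, -0.6]
grip_width: 0.999
grip_force: 0.0
```

```bash
python3 - <<'E'
from h import *
s,im=save('wrist','w1.png'); pickle.dump((s,im),open('w1.pkl','wb')); print(s['position'],s['tool_rot'])
E
```

```text
[ 0.67482173 -0.02464218  0.29933601] [ 8.52930372e-01 -3.02148394e+00  2.10923228e-03]
```

View pics/w1.png

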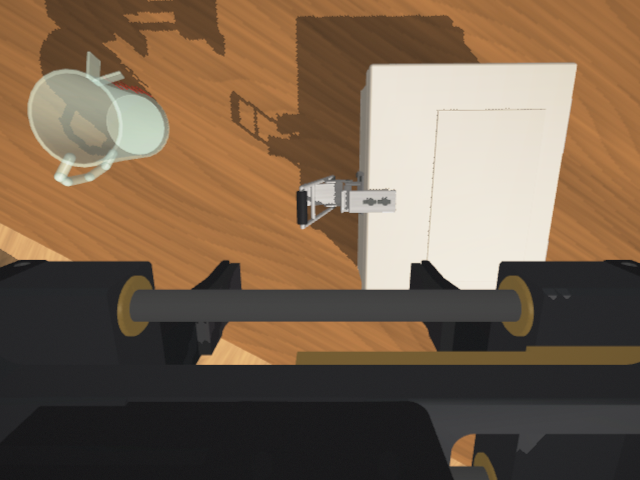

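The wrist picture shows the sleeve at about (302,208), the keeper from (342,201) to (396,201), and the lid's front corner at (371,65). I'll enlarge it.

```bash
python3 - <<'E'
from h import *
a=cv2.imread('pics/w1.png')[160:250,290:410]
cv2.imwrite('pics/w1c.png',cv2.resize(a,(720,540),interpolation=cv2.INTER_CUBIC))
E
```

```text
(no output)
```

View pics/w1c.png

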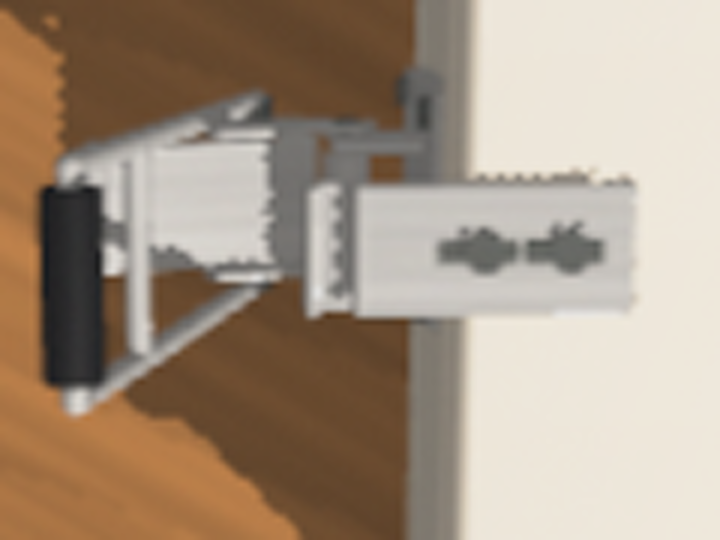

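```bash
cat >> h.py <<'E'
def link(lev,lp):
    "tub-frame points (x,z) rel. pivot; outward=-x. lp=loop angle from up, inward positive"
    a=lev-.24; pin=np.array([-np.sin(a),-np.cos(a)])*18
    u=np.array([np.sin(lp),np.cos(lp)]); t=lev+.42
    return dict(pin=pin,bar=pin+72*u,sl=pin+102*u,tip=50.5*np.array([-np.sin(t),-np.cos(t)]))
def tubpt(p,x,y,z): return R.from_euler('z',p[3]).apply(np.array([x,y,z])/1e3)+p[:3]
E
cat > fit.py <<'E'
from h import *
S,T,W=cam('scene'),cam('top'),cam('w','w1.pkl')
B=-1  # fB is at tub y=-125
def resid(q,full=False):
    p=q[:4];lk=link(q[4],q[5]);k=q[6]
    L=lambda n,y=0:tubpt(p,-110+lk[n][0],y,70+lk[n][1])
    o=[('fA S',S,tubpt(p,-95,125,131),(338.5,222.5)),('fA T',T,tubpt(p,-95,125,131),(309.6,240.4)),('fA W',W,tubpt(p,-95,125,131),(371,65)),
    ('fB S',S,tubpt(p,-95,-125,131),(444.3,296.8)),('fB T',T,tubpt(p,-95,-125,131),(258.8,139.6)),
    ('sl S',S,L('sl'),(368.9,268)),('sl T',T,L('sl'),(310,170.4)),('sl W',W,L('sl'),(302,207.5)),
    ('bar W',W,L('bar'),(313.3,202.5)),('tip S',S,L('tip'),(364.6,289.5)),
    ('kp W',W,tubpt(p,-110+k,0,133.5),(346.8,201.7))]
    r=[proj(c,P)[0]-u for _,c,P,u in o]
    if full:
        for (n,*_),e in zip(o,r): print(n,np.round(e,1))
    return np.concatenate(r)
for z in (None,0.):
    f=(lambda q:resid(q)) if z is None else (lambda q:resid(np.r_[q[:2],z,q[3:]]))
    s=least_squares(f,[.59,.086,0,2.127,1.5,-.3,0],loss='soft_l1')
    q=s.x.copy(); 
    if z is not None:q[2]=z
    print(z,np.round(q,4),s.cost); resid(q,True); lk=link(q[4],q[5]); print({k:np.round(v,1) for k,v in lk.items()}, 'sleeve W',tubpt(q[:4],-110+lk['sl'][0],0,70+lk['sl'][1]))
print(tri([S,T,W],[(368.9,268),(310,170.4),(302,207.5)]),tri([S,W],[(368.9,268),(302,207.5)]),tri([T,W],[(310,170.4),(302,207.5)]))
print('fA',tri([S,W],[(338.5,222.5),(371,65)]),tri([T,W],[(309.6,240.4),(371,65)]))
np.save('fit.npy',q)
E
python3 fit.py
```

```text
None [ 0.5936  0.0857 -0.005   2.1215  1.5075 -0.2981 -4.7089] 5.738398317219269
fA S [-0.4 -1.6]
fA T [-0.7 -1.8]
fA W [-0.5  0.4]
fB S [-0.3 -0.1]
fB T [-0.7 -1.7]
sl S [-0.4  1.1]
sl T [-1.3 -0.2]
sl W [ 0.4 -0.5]
bar W [-0.2 -0.9]
tip S [ 0.6 -0.2]
kp W [-0.  -0.1]
{'pin': array([-17.2,  -5.4]), 'bar': array([-38.3,  63.4]), 'sl': array([-47.1,  92.1]), 'tip': array([-47.3,  17.6])} sleeve W [ 0.67587408 -0.04816151  0.15710575]
0.0 [ 0.5947  0.0853  0.      2.1157  1.4335 -0.2925 -4.0577] 8.214994879978581
fA S [-0.4 -3.1]
fA T [-0.7 -2.4]
fA W [-0.1 -0.7]
fB S [-0.2 -0.8]
fB T [-0.3 -3. ]
sl S [-0.4 -0.2]
sl T [-1.4 -0.7]
sl W [0.1 0. ]
bar W [-0.5 -0.4]
tip S [-0.1  0.1]
kp W [-0.   0.8]
{'pin': array([-16.7,  -6.6]), 'bar': array([-37.5,  62.3]), 'sl': array([-46.1,  91. ]), 'tip': array([-48.5,  14.1])} sleeve W [ 0.67566314 -0.04825578  0.16103676]
(array([ 0.67571457, -0.04855237,  0.16024948]), np.float64(1.1975289377007243)) (array([ 0.67581598, -0.048195  ,  0.16061923]), np.float64(0.31693814518098407)) (array([ 0.67834709, -0.04825573,  0.14806617]), np.float64(1.0381744933631012))
fA (array([ 0.53450218, -0.06014426,  0.11780807]), np.float64(0.6142411244168215)) (array([ 0.53458273, -0.06065859,  0.11834988]), np.float64(0.702737215669174))
```

```bash
python3 - <<'E'
from h import *
go((.6757,-.0483,.145),down(121.4))
E
```

```text
units [ 0.042 -0.077  0.516] [ 0.001 -0.001  0.004]
```

Emit:
{"op": "jog_arm", "data": {
  "moves": [0.042, -0.077, 0.05, 0, 0, 0.004, 0, 0.042, -0.077, 0.12, 0, 0, 0.004, 0, 0.042, -0.077, 0.2, 0, 0, 0.004, 0, 0.042, -0.077, 0.28, 0, 0, 0.004, 0, 0.042, -0.077, 0.36, 0, 0, 0.004, 0, 0.042, -0.077, 0.43, 0, 0, 0.004, 0, 0.042, -0.077, 0.48, 0, 0, 0.004, 0, 0.042, -0.077, 0.516, 0, 0, 0.004, 0],
  "newtons": 12
}}

```text
time: 3.2
position: [0.6758, -0.046, 0.1452]
tool_rot: [-0.857, 3.022, 0.001]
ft_force: [0.0, -1.0, 0.7]
grip_width: 0.501
grip_force: 0.0
```

```bash
python3 - <<'E'
from h import *
s,im=save('wrist','w2.png'); pickle.dump((s,im),open('w2.pkl','wb')); print(s['position'],s['ft_force'])
W=cam('w','w2.pkl'); print(proj(W,[[.6757,-.0483,.160]]))
cv2.imwrite('pics/w2c.png',cv2.resize(cv2.imread('pics/w2.png')[100:400,160:560],(800,600)))
E
```

```text
[ 0.67577468 -0.04599713  0.14524314] [ 0.01995447 -0.98072853  0.73190692]
[[320.54247943 289.90853656]]
```

View pics/w2c.png

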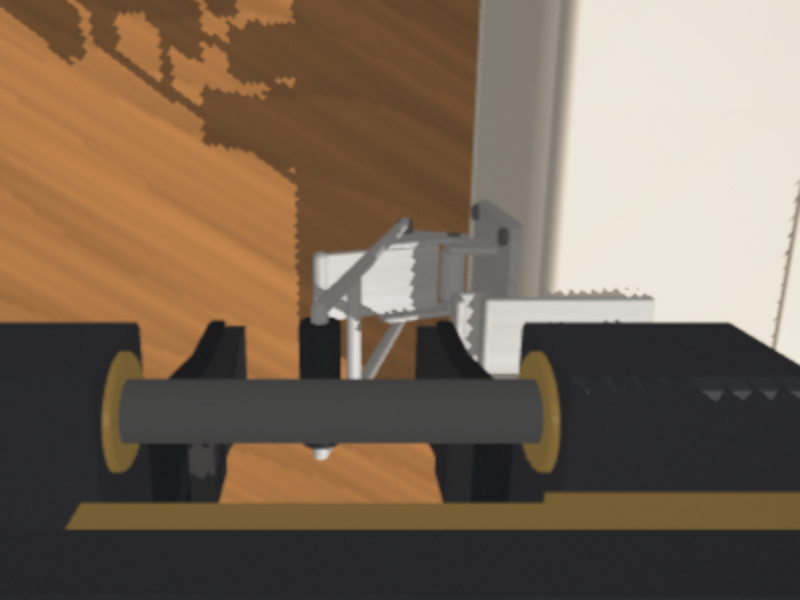

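The sleeve sits between the fingers at crop (320,385), about 2.5 mm outward of the middle. I'll centre on it and close.

Emit:
{"op": "jog_arm", "data": {
  "moves": [0, -0.009, 0, 0, 0, 0, 0, 0, -0.009, 0, 0, 0, 0, -0.4, 0, -0.009, 0, 0, 0, 0, -0.8, 0, -0.009, 0, 0, 0, 0, -1, 0, -0.009, 0, 0, 0, 0, -1, 0, -0.009, 0, 0, 0, 0, -1, 0, -0.009, 0, 0, 0, 0, -1, 0, -0.009, 0, 0, 0, 0, -1],
  "newtons": 12
}}

```text
time: 4.25
position: [0.6775, -0.0497, 0.1458]
tool_rot: [-0.855, 3.023, -0.0]
ft_force: [-0.5, 0.2, 0.1]
grip_width: 0.107
grip_force: 12.0
```

```bash
cat >> h.py <<'E'
def forbar(bx,bz):
    f=lambda l:np.hypot(*(np.array([bx,bz])-link(l,0)['pin']))-72
    from scipy.optimize import brentq
    ls=np.linspace(0.3,2.5,221); v=[f(l) for l in ls]
    i=[j for j in range(220) if v[j]*v[j+1]<0]
    if not i: return None
    l=brentq(f,ls[i[0]],ls[i[0]+1]); pin=link(l,0)['pin']; u=(np.array([bx,bz])-pin)/72
    return pin+102*u,l
E
python3 - <<'E'
from h import *
q=np.load('fit.npy'); s=ctrl.get_state()
print(R.from_euler('z',q[3]).inv().apply(s['position']-q[:3])*1e3-[-110,0,70], R.from_rotvec(s['tool_rot']).as_matrix()[:,1])
for b in [(-38,62),(-30,68),(-22,73),(-14,75),(-4,75),(4,75),(8,75),(8,72),(8,69),(8,66),(8,65.5),(0,65.5),(-4,65.5),(-4,60)]:
    r=forbar(*b); print(b,r and (np.round(r[0],1),round(r[1],2)))
E
```

```text
[-48.29332163  -0.84239725  75.84639591] [-5.23706653e-01  8.51898665e-01 -8.06362081e-05]
(-38, 62) (array([-46.9,  90.7]), 1.43)
(-30, 68) (array([-35.1,  97.6]), 1.65)
(-22, 73) (array([-23.7, 103. ]), 1.87)
(-14, 75) (array([-12.4, 105. ]), 1.98)
(-4, 75) (array([  1.6, 104.5]), 2.05)
(4, 75) (array([ 12.7, 103.7]), 2.16)
(8, 75) (array([ 18.2, 103.2]), 2.23)
(8, 72) (array([ 18.6, 100.1]), 2.07)
(8, 69) (array([18.8, 97. ]), 1.91)
(8, 66) (array([18.8, 94. ]), 1.75)
(8, 65.5) (array([18.8, 93.5]), 1.72)
(0, 65.5) (array([ 7.3, 94.6]), 1.57)
(-4, 65.5) (array([ 1.5, 95. ]), 1.51)
(-4, 60) (array([ 0.2, 89.7]), 1.13)
```

Emit:
{"op": "jog_arm", "data": {
  "moves": [0, 0.02, -0.012, 0, 0, 0, -1, 0, 0.043, -0.024, 0, 0, 0, -1, 0, 0.08, -0.042, 0, 0, 0, -1, 0, 0.12, -0.048, 0, 0, 0, -1, 0, 0.15, -0.048, 0, 0, 0, -1, 0, 0.18, -0.046, 0, 0, 0, -1, 0, 0.22, -0.042, 0, 0, 0, -1, 0, 0.22, -0.042, 0, 0, 0, -1]
}}

```text
time: 5.25
position: [0.6421, 0.0079, 0.1584]
tool_rot: [0.857, -3.022, -0.002]
ft_force: [-1.0, -0.7, 0.2]
grip_width: 0.107
grip_force: 12.0
```

```bash
cat >> h.py <<'E'
def rel():
    q=np.load('fit.npy'); s=ctrl.get_state(); Rz=R.from_euler('z',q[3]).inv()
    print('t',round(s['time'],2),'rel',np.round(Rz.apply(s['position']-q[:3])*1e3-[-110,0,70],1),'F',np.round(Rz.apply(s['ft_force']),1),'M',np.round(Rz.apply(s['torque']),2),'w',round(s['grip_width'],3),'gf',round(float(s['grip_force']),1))
E
python3 - <<'E'
from h import *
rel(); save('scene','s2.png')
s,im=save('wrist','w3.png')
a=cv2.imread('pics/scene0.png')
a=cv2.imread('pics/s2.png')[200:300,340:440]; b=cv2.imread('pics/w3.png')[200:400,240:440]
cv2.imwrite('pics/c3.png',np.hstack([cv2.resize(a,(400,400),interpolation=cv2.INTER_CUBIC),cv2.resize(b,(400,400))]))
E
```

```text
t 5.25 rel [19.3 -0.5 88.4] F [-0.1  1.2  0.2] M [ 0.27 -0.12 -0.01] w 0.107 gf 12.0
```

View pics/c3.png

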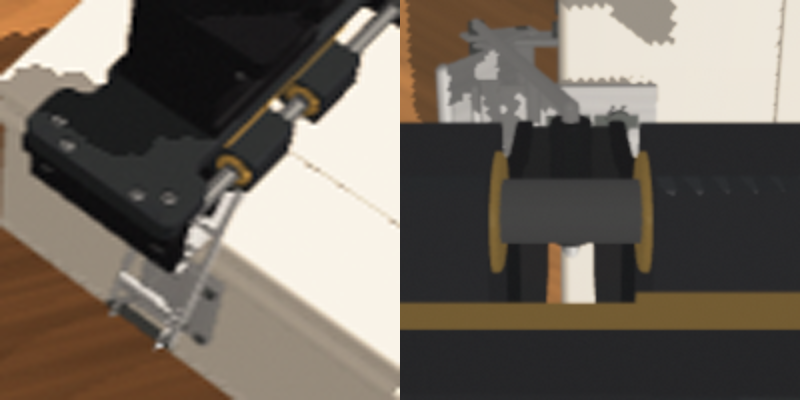

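The loop is held clear above the lid. Next I lower it towards the flat.

Emit:
{"op": "jog_arm", "data": {
  "moves": [0, 0.001, 0.004, 0, 0, 0, -1, 0, 0.001, 0.008, 0, 0, 0, -1, 0, 0.002, 0.012, 0, 0, 0, -1, 0, 0.002, 0.016, 0, 0, 0, -1, 0, 0.002, 0.02, 0, 0, 0, -1, 0, 0.002, 0.023, 0, 0, 0, -1, 0, 0.002, 0.023, 0, 0, 0, -1, 0, 0.002, 0.023, 0, 0, 0, -1]
}}

```text
time: 6.35
position: [0.6425, 0.007, 0.1513]
tool_rot: [0.855, -3.023, -0.0]
ft_force: [-1.1, -0.1, 0.3]
grip_width: 0.105
grip_force: 12.0
```

```bash
python3 -c "from h import *;rel()"
```

```text
t 6.35 rel [18.3 -0.3 81.3] F [0.5 1.  0.3] M [ 0.17 -0.17 -0.01] w 0.105 gf 12.0
```

Emit:
{"op": "jog_arm", "data": {
  "moves": [0, 0, 0.001, 0, 0, 0, -1, 0, 0, 0.002, 0, 0, 0, -1, 0, 0, 0.003, 0, 0, 0, -1, 0, 0, 0.004, 0, 0, 0, -1, 0, 0, 0.005, 0, 0, 0, -1, 0, 0, 0.005, 0, 0, 0, -1, 0, 0, 0.005, 0, 0, 0, -1, 0, 0, 0.005, 0, 0, 0, -1]
}}

```text
time: 7.35
position: [0.6425, 0.0071, 0.15]
tool_rot: [-0.855, 3.023, 0.0]
ft_force: [-0.7, 1.0, 1.8]
grip_width: 0.107
grip_force: 12.0
```

Emit:
{"op": "jog_arm", "data": {
  "moves": [0, 0, 0.001, 0, 0, 0, -1, 0, 0, 0.002, 0, 0, 0, -1, 0, 0, 0.003, 0, 0, 0, -1, 0, 0, 0.004, 0, 0, 0, -1, 0, 0, 0.004, 0, 0, 0, -1, 0, 0, 0.004, 0, 0, 0, -1, 0, 0, 0.004, 0, 0, 0, -1, 0, 0, 0.004, 0, 0, 0, -1]
}}

```text
time: 8.35
position: [0.6425, 0.007, 0.1487]
tool_rot: [-0.855, 3.023, -0.0]
ft_force: [-1.6, -0.3, 1.3]
grip_width: 0.104
grip_force: 12.0
```

```bash
python3 -c "from h import *;rel()"
```

```text
t 8.35 rel [18.3 -0.3 78.7] F [0.6 1.5 1.3] M [ 0.23 -0.21 -0.01] w 0.104 gf 12.0
```

Emit:
{"op": "jog_arm", "data": {
  "moves": [0, 0, 0.001, 0, 0, 0, -1, 0, 0, 0.002, 0, 0, 0, -1, 0, 0, 0.003, 0, 0, 0, -1, 0, 0, 0.004, 0, 0, 0, -1, 0, 0, 0.004, 0, 0, 0, -1, 0, 0, 0.004, 0, 0, 0, -1, 0, 0, 0.004, 0, 0, 0, -1, 0, 0, 0.004, 0, 0, 0, -1]
}}

```text
time: 9.35
position: [0.6426, 0.0071, 0.1478]
tool_rot: [-0.855, 3.023, 0.0]
ft_force: [-1.7, -0.6, 4.5]
grip_width: 0.107
grip_force: 12.0
```

Emit:
{"op": "jog_arm", "data": {
  "moves": [0, 0, 0.001, 0, 0, 0, -1, 0, 0, 0.002, 0, 0, 0, -1, 0, 0, 0.003, 0, 0, 0, -1, 0, 0, 0.003, 0, 0, 0, -1, 0, 0, 0.003, 0, 0, 0, -1, 0, 0, 0.003, 0, 0, 0, -1, 0, 0, 0.003, 0, 0, 0, -1, 0, 0, 0.003, 0, 0, 0, -1]
}}

```text
time: 10.35
position: [0.6428, 0.0071, 0.1475]
tool_rot: [-0.855, 3.022, 0.0]
ft_force: [-3.5, 0.8, 7.9]
grip_width: 0.108
grip_force: 12.0
```

```bash
python3 -c "from h import *;rel()"
```

```text
t 10.35 rel [18.2 -0.5 77.5] F [2.5 2.5 7.9] M [ 0.52 -0.37  0.05] w 0.108 gf 12.0
```

Emit:
{"op": "jog_arm", "data": {
  "moves": [0, 0, -0.002, 0, 0, 0, -1, 0, -0.004, -0.002, 0, 0, 0, -1, 0, -0.008, -0.003, 0, 0, 0, -1, 0, -0.012, -0.003, 0, 0, 0, -1, 0, -0.016, -0.004, 0, 0, 0, -1, 0, -0.02, -0.004, 0, 0, 0, -1, 0, -0.024, -0.004, 0, 0, 0, -1, 0, -0.024, -0.004, 0, 0, 0, -1]
}}

```text
time: 11.35
position: [0.6465, 0.0014, 0.1483]
tool_rot: [-0.855, 3.022, 0.001]
ft_force: [-2.3, 0.5, 5.4]
grip_width: 0.111
grip_force: 12.0
```

```bash
python3 -c "from h import *;rel()"
```

```text
t 11.35 rel [11.5 -0.8 78.3] F [1.6 1.8 5.4] M [ 0.45 -0.52  0.02] w 0.111 gf 12.0
```

Emit:
{"op": "jog_arm", "data": {
  "moves": [0, -0.002, 0, 0, 0, 0, -1, 0, -0.004, 0, 0, 0, 0, -1, 0, -0.006, -0.001, 0, 0, 0, -1, 0, -0.008, -0.001, 0, 0, 0, -1, 0, -0.01, -0.001, 0, 0, 0, -1, 0, -0.012, -0.001, 0, 0, 0, -1, 0, -0.013, -0.001, 0, 0, 0, -1, 0, -0.013, -0.001, 0, 0, 0, -1]
}}

```text
time: 12.35
position: [0.6484, -0.0018, 0.1486]
tool_rot: [-0.855, 3.022, 0.001]
ft_force: [-2.7, 1.9, 6.3]
grip_width: 0.108
grip_force: 12.0
```

```bash
python3 -c "from h import *;rel()"
```

```text
t 12.35 rel [ 7.7 -0.8 78.6] F [3.  1.3 6.3] M [ 0.43 -0.56  0.02] w 0.108 gf 12.0
```

Emit:
{"op": "jog_arm", "data": {
  "moves": [0, -0.002, 0, 0, 0, 0, -1, 0, -0.004, -0.001, 0, 0, 0, -1, 0, -0.006, -0.001, 0, 0, 0, -1, 0, -0.008, -0.001, 0, 0, 0, -1, 0, -0.01, -0.001, 0, 0, 0, -1, 0, -0.01, -0.001, 0, 0, 0, -1, 0, -0.01, -0.001, 0, 0, 0, -1, 0, -0.01, -0.001, 0, 0, 0, -1]
}}

```text
time: 13.35
position: [0.65, -0.0045, 0.1488]
tool_rot: [-0.855, 3.022, 0.001]
ft_force: [-1.3, 0.8, 6.7]
grip_width: 0.105
grip_force: 12.0
```

```bash
python3 -c "from h import *;rel()"
```

```text
t 13.35 rel [ 4.6 -0.8 78.8] F [1.4 0.7 6.7] M [ 0.39 -0.47  0.02] w 0.105 gf 12.0
```

Emit:
{"op": "jog_arm", "data": {
  "moves": [0, -0.001, 0, 0, 0, 0, -1, 0, -0.002, 0, 0, 0, 0, -1, 0, -0.003, 0, 0, 0, 0, -1, 0, -0.004, -0.001, 0, 0, 0, -1, 0, -0.005, -0.001, 0, 0, 0, -1, 0, -0.006, -0.001, 0, 0, 0, -1, 0, -0.006, -0.001, 0, 0, 0, -1, 0, -0.006, -0.001, 0, 0, 0, -1]
}}

```text
time: 14.35
position: [0.6512, -0.0068, 0.1488]
tool_rot: [-0.854, 3.023, -0.001]
ft_force: [-0.1, -0.5, 3.3]
grip_width: 0.108
grip_force: 12.0
```

```bash
python3 -c "from h import *;rel()"
```

```text
t 14.35 rel [ 2.  -0.5 78.8] F [-0.3  0.3  3.3] M [0.17 0.02 0.03] w 0.108 gf 12.0
```

Emit:
{"op": "jog_arm", "data": {
  "moves": [0, 0, 0.001, 0, 0, 0, -1, 0, -0.001, 0.002, 0, 0, 0, -1, 0, -0.001, 0.003, 0, 0, 0, -1, 0, -0.001, 0.004, 0, 0, 0, -1, 0, -0.001, 0.004, 0, 0, 0, -1, 0, -0.001, 0.004, 0, 0, 0, -1, 0, -0.001, 0.004, 0, 0, 0, -1, 0, -0.001, 0.004, 0, 0, 0, -1]
}}

```text
time: 15.35
position: [0.6515, -0.0071, 0.1483]
tool_rot: [-0.854, 3.022, -0.001]
ft_force: [-1.6, -0.4, 5.6]
grip_width: 0.105
grip_force: 12.0
```

```bash
python3 -c "from h import *;rel()"
```

```text
t 15.35 rel [ 1.6 -0.6 78.3] F [0.4 1.6 5.6] M [0.3  0.03 0.03] w 0.105 gf 12.0
```

Emit:
{"op": "jog_arm", "data": {
  "moves": [0, -0.001, 0, 0, 0, 0, -1, 0, -0.002, 0, 0, 0, 0, -1, 0, -0.003, 0, 0, 0, 0, -1, 0, -0.004, 0, 0, 0, 0, -1, 0, -0.005, 0, 0, 0, 0, -1, 0, -0.005, 0, 0, 0, 0, -1, 0, -0.005, 0, 0, 0, 0, -1, 0, -0.005, 0, 0, 0, 0, -1]
}}

```text
time: 16.35
position: [0.6519, -0.0082, 0.1475]
tool_rot: [-0.855, 3.023, -0.0]
ft_force: [0.4, -1.7, 3.3]
grip_width: 0.11
grip_force: 12.0
```

```bash
python3 -c "from h import *;rel()"
```

```text
t 16.35 rel [ 0.5 -0.4 77.5] F [-1.7  0.6  3.3] M [0.09 0.34 0.05] w 0.11 gf 12.0
```

Emit:
{"op": "jog_arm", "data": {
  "moves": [0, 0, 0.001, 0, 0, 0, -1, 0, -0.001, 0.002, 0, 0, 0, -1, 0, -0.001, 0.003, 0, 0, 0, -1, 0, -0.001, 0.004, 0, 0, 0, -1, 0, -0.001, 0.005, 0, 0, 0, -1, 0, -0.001, 0.005, 0, 0, 0, -1, 0, -0.001, 0.005, 0, 0, 0, -1, 0, -0.001, 0.005, 0, 0, 0, -1]
}}

```text
time: 17.35
position: [0.6521, -0.0085, 0.1461]
tool_rot: [-0.855, 3.023, -0.0]
ft_force: [0.3, -3.0, 5.8]
grip_width: 0.109
grip_force: 12.0
```

```bash
python3 -c "from h import *;rel()"
```

```text
t 17.35 rel [ 0.1 -0.5 76.1] F [-2.7  1.3  5.8] M [0.11 0.46 0.01] w 0.109 gf 12.0
```

Emit:
{"op": "jog_arm", "data": {
  "moves": [0, -0.001, 0, 0, 0, 0, -1, 0, -0.002, 0.001, 0, 0, 0, -1, 0, -0.003, 0.002, 0, 0, 0, -1, 0, -0.003, 0.003, 0, 0, 0, -1, 0, -0.003, 0.004, 0, 0, 0, -1, 0, -0.003, 0.005, 0, 0, 0, -1, 0, -0.003, 0.005, 0, 0, 0, -1, 0, -0.003, 0.005, 0, 0, 0, -1]
}}

```text
time: 18.35
position: [0.6524, -0.0089, 0.1445]
tool_rot: [0.855, -3.023, -0.0]
ft_force: [0.9, -2.3, 3.9]
grip_width: 0.105
grip_force: 12.0
```

```bash
python3 -c "from h import *;rel()"
```

```text
t 18.35 rel [-0.4 -0.5 74.5] F [-2.5  0.4  3.9] M [0.13 0.13 0.02] w 0.105 gf 12.0
```

Emit:
{"op": "jog_arm", "data": {
  "moves": [0, 0, 0.001, 0, 0, 0, -1, 0, -0.001, 0.002, 0, 0, 0, -1, 0, -0.001, 0.003, 0, 0, 0, -1, 0, -0.001, 0.004, 0, 0, 0, -1, 0, -0.001, 0.004, 0, 0, 0, -1, 0, -0.001, 0.004, 0, 0, 0, -1, 0, -0.001, 0.004, 0, 0, 0, -1, 0, -0.001, 0.004, 0, 0, 0, -1]
}}

```text
time: 19.35
position: [0.6526, -0.0092, 0.1439]
tool_rot: [-0.855, 3.023, 0.0]
ft_force: [-0.8, -0.9, 6.5]
grip_width: 0.106
grip_force: 12.0
```

```bash
python3 -c "from h import *;rel()"
```

```text
t 19.35 rel [-0.8 -0.6 73.9] F [-0.4  1.2  6.5] M [ 0.36 -0.02  0.07] w 0.106 gf 12.0
```

Emit:
{"op": "jog_arm", "data": {
  "moves": [0, 0, -0.003, 0, 0, 0, -1, 0, 0, -0.003, 0, 0, 0, -0.7, 0, 0, -0.003, 0, 0, 0, -0.3, 0, 0, -0.003, 0, 0, 0, -0.3, 0, 0, -0.003, 0, 0, 0, -0.3, 0, 0, -0.06, 0, 0, 0, -0.3, 0, 0, -0.16, 0, 0, 0, -0.3, 0, 0, -0.3, 0, 0, 0, -0.3]
}}

```text
time: 20.35
position: [0.6522, -0.0093, 0.2346]
tool_rot: [0.855, -3.022, -0.0]
ft_force: [0.5, -0.2, 0.8]
grip_width: 0.349
grip_force: 0.0
```

```bash
python3 - <<'E'
from h import *
rel(); s,im=save('wrist','w4.png'); pickle.dump((s,im),open('w4.pkl','wb')); save('scene','s4.png')
W,S=cam('w','w4.pkl'),cam('scene'); q=np.load('fit.npy')
for k in (-8,-6,-4,-2,0):
    r,l=forbar(k,60); lk=link(l,0)
    t=l+.42
    print(k,round(l,2),'sl',proj(W,tubpt(q,-110+r[0],0,70+r[1]))[0],proj(S,tubpt(q,-110+r[0],0,70+r[1]))[0],'bar',proj(W,tubpt(q,-110+k,0,130))[0],'tip',proj(W,tubpt(q,-110+lk['tip'][0],0,70+lk['tip'][1]))[0],proj(S,tubpt(q,-110+lk['tip'][0],0,70+lk['tip'][1]))[0])
a=cv2.imread('pics/w4.png')[150:270,270:430];b=cv2.imread('pics/s4.png')[215:315,330:430]
cv2.imwrite('pics/c4.png',np.hstack([cv2.resize(a,(480,360),interpolation=cv2.INTER_CUBIC),cv2.resize(b,(320,320),interpolation=cv2.INTER_CUBIC)[:, :] if 0 else cv2.resize(b,(320,360),interpolation=cv2.INTER_CUBIC)]))
E
```

```text
t 20.35 rel [-6.000e-01 -1.000e-01  1.646e+02] F [-0.4 -0.4  0.8] M [-0.09 -0.07  0.02] w 0.349 gf 0.0
-8 1.1 sl [317.75003305 239.26187309] [382.83610509 253.99028291] bar [315.61957329 228.97150234] tip [274.60436724 212.90945149] [363.19012224 294.4159908 ]
-6 1.11 sl [321.73054819 239.25284072] [383.83889351 253.0206554 ] bar [318.07187843 228.98609775] tip [274.46156589 213.06355538] [363.20625204 294.2451653 ]
-4 1.13 sl [325.7396582  239.23209875] [384.84472655 252.05547998] bar [320.52410479 229.00069269] tip [274.28581523 213.27248015] [363.23390208 294.00851157]
-2 1.16 sl [329.77428234 239.19876545] [385.85293271 251.09594808] bar [322.97625237 229.01528717] tip [274.09113407 213.53891853] [363.27864457 293.69843801]
0 1.19 sl [333.82979114 239.15202073] [386.8624962  250.14354941] bar [325.42832116 229.02988118] tip [273.8972653  213.86486157] [363.34752463 293.30681046]
```

View pics/c4.png

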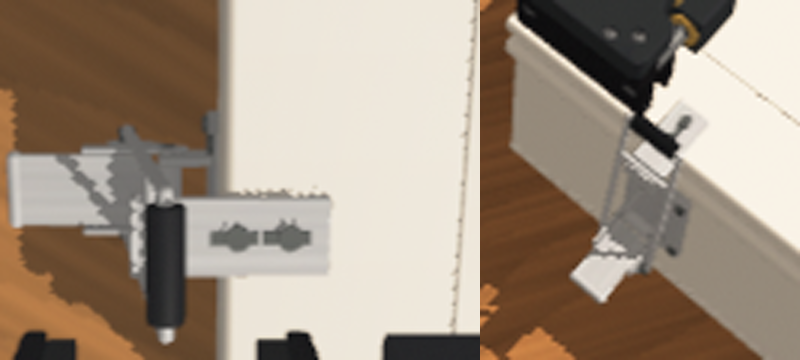

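The wrist crop has the sleeve centre at full-image (325,238), and the tip is at (273,213). Both match the prediction for a bar seated 4 mm outward with the lever at 1.13. Now I plan the press.

```bash
cat >> h.py <<'E'
def pressR(yaw,th,s=-1):
    z=np.array([np.sin(th),0,-np.cos(th)]); y=np.array([0,s,0.]); return R.from_euler('z',yaw).as_matrix()@np.c_[np.cross(y,z),y,z]
def contact(lev,th,r=39,gap=0,hw=9.5):
    t=lev+.42; d=np.array([-np.sin(t),-np.cos(t)]); n=np.array([-np.cos(t),np.sin(t)])
    e=np.array([np.cos(th),np.sin(th)]); c=e*hw*(1 if -n@e>0 else -1)
    return r*d+n*(1.5+gap)-c
E
python3 - <<'E'
from h import *
q=np.load('fit.npy'); th=np.radians(40)
print(np.round(ctrl.get_state()['joint_positions'],2))
for s in (-1,1): print(s); go(tubpt(q,-110-90,0,70+170),pressR(q[3],th,s)); go(tubpt(q,-110-90,0,70+170),pressR(q[3],0,s))
for l in np.arange(1.13,-.01,-.1): print(round(l,2),np.round(contact(l,th),1))
print(contact(0,th))
E
```

```text
[-0.27  0.32  0.32  1.43 -0.1   1.39  2.17]
-1
units [ 0.012 -0.291  0.004] [-0.521  0.532  1.441]
units [ 0.012 -0.291  0.004] [0.003 0.011 1.506]
1
units [ 0.012 -0.291  0.004] [-0.53  -0.52  -1.424]
units [ 0.012 -0.291  0.004] [-0.011  0.003 -1.494]
1.13 [-31.7   6.8]
1.03 [-31.6   2.9]
0.93 [-31.1  -1. ]
0.83 [-30.2  -4.8]
0.73 [-28.9  -8.5]
0.63 [-27.3 -12. ]
0.53 [-25.3 -15.4]
0.43 [-37.6 -30.7]
0.33 [-35.  -33.6]
0.23 [-32.1 -36.2]
0.13 [-28.9 -38.6]
0.03 [-25.6 -40.6]
[-24.54971329 -41.10531028]
```

```bash
cat >> h.py <<'E'
def cpath(lev,th,r=40,gap=0,hw=9.5):
    t=lev+.42; d=np.array([-np.sin(t),-np.cos(t)]); n=np.array([-np.cos(t),np.sin(t)]); e=np.array([np.cos(th),np.sin(th)])
    return r*d+n*(1.5+gap+hw*abs(n@e))
E
python3 - <<'E'
from h import *
th=np.radians(40)
for l in np.arange(1.13,-.14,-.1): print(round(l,2),np.round(cpath(l,th),1))
E
```

```text
1.13 [-40.1   6.6]
1.03 [-40.5   1.8]
0.93 [-40.3  -3. ]
0.83 [-39.5  -7.9]
0.73 [-38.2 -12.6]
0.63 [-36.3 -17.1]
0.53 [-33.8 -21.5]
0.43 [-31.2 -25.1]
0.33 [-29.2 -27.5]
0.23 [-27.1 -29.7]
0.13 [-24.8 -31.7]
0.03 [-22.3 -33.7]
-0.07 [-19.6 -35.4]
```

Emit:
{"op": "jog_arm", "data": {
  "moves": [0, -0.06, -0.02, 0, 0, 0.06, -0.3, 0, -0.14, -0.04, 0, 0, 0.2, -0.6, 0, -0.22, -0.04, 0, 0, 0.36, -1, 0, -0.29, -0.04, 0, 0, 0.53, -1, 0, -0.29, -0.04, 0, 0, 0.7, -1, 0, -0.29, -0.04, 0, 0, 0.86, -1, 0, -0.29, -0.04, 0, 0, 1.0, -1, 0, -0.29, -0.04, 0, 0, 1.0, -1]
}}

```text
time: 21.45
position: [0.6981, -0.0847, 0.2446]
tool_rot: [-0.772, -3.044, 0.002]
ft_force: [0.6, -0.4, -0.2]
grip_width: 0.004
grip_force: 0.0
```

```bash
python3 - <<'E'
from h import *
rel(); q=np.load('fit.npy'); th=np.radians(40)
print(np.round(ctrl.get_state()['joint_positions'],2))
go(tubpt(q,-110-80,0,70+90),pressR(q[3],th))
E
```

```text
t 21.45 rel [-88.9  -0.3 174.6] F [-0.6 -0.3 -0.2] M [ 0.03  0.02 -0.  ] w 0.004 gf 0.0
[-0.27  0.46  0.51  1.28 -0.22  1.46  1.3 ]
units [0.026 0.015 0.282] [-0.178  0.651  0.484]
```

Emit:
{"op": "jog_arm", "data": {
  "moves": [0, 0, 0.02, -0.03, 0.1, 0.08, -1, 0.01, 0, 0.06, -0.06, 0.21, 0.16, -1, 0.015, 0.005, 0.1, -0.09, 0.32, 0.24, -1, 0.02, 0.01, 0.15, -0.12, 0.43, 0.32, -1, 0.025, 0.015, 0.2, -0.15, 0.54, 0.4, -1, 0.026, 0.015, 0.24, -0.178, 0.651, 0.484, -1, 0.026, 0.015, 0.282, -0.178, 0.651, 0.484, -1, 0.026, 0.015, 0.282, -0.178, 0.651, 0.484, -1]
}}

```text
time: 22.45
position: [0.6932, -0.0755, 0.1597]
tool_rot: [-1.221, -2.177, -0.447]
ft_force: [-0.6, 1.0, 0.9]
grip_width: 0.004
grip_force: 0.0
```

```bash
python3 - <<'E'
from h import *
rel(); q=np.load('fit.npy'); th=np.radians(40)
s=ctrl.get_state(); print(np.round(s['joint_positions'],2), R.from_euler('z',q[3]).inv().apply(R.from_rotvec(s['tool_rot']).as_matrix()[:,2]))
for g in (25,4): x,z=cpath(1.13,th,gap=g); go(tubpt(q,-110+x,0,70+z),pressR(q[3],th))
E
```

```text
t 22.45 rel [-78.5  -0.9  89.7] F [1.2 0.  0.9] M [0.01 0.78 0.01] w 0.004 gf 0.0
[ 0.1   0.91  0.43  0.91 -0.73  1.96  0.95] [ 6.43273560e-01  1.96565820e-04 -7.65636394e-01]
units [-0.028 -0.003  0.229] [-0.    -0.001  0.003]
units [-0.072 -0.003  0.284] [-0.    -0.001  0.003]
```

Emit:
{"op": "jog_arm", "data": {
  "moves": [-0.01, 0, 0.04, 0, 0, 0, -1, -0.02, 0, 0.09, 0, 0, 0, -1, -0.03, 0, 0.14, 0, 0, 0, -1, -0.04, 0, 0.18, 0, 0, 0, -1, -0.05, -0.001, 0.22, 0, 0, 0, -1, -0.058, -0.003, 0.25, 0, 0, 0, -1, -0.064, -0.003, 0.274, 0, 0, 0, -1, -0.064, -0.003, 0.274, 0, 0, 0, -1]
}}

```text
time: 23.45
position: [0.6727, -0.0433, 0.0849]
tool_rot: [-1.224, -2.175, -0.448]
ft_force: [-0.0, -0.2, 0.3]
grip_width: 0.008
grip_force: 0.0
```

```bash
cat > pp.py <<'E'
from h import *
import sys
rel(); q=np.load('fit.npy'); s=ctrl.get_state(); Rz=R.from_euler('z',q[3]).inv()
zt=Rz.apply(R.from_rotvec(s['tool_rot']).as_matrix()[:,2]); th=np.arctan2(zt[0],-zt[2]); p=Rz.apply(s['position']-q[:3])*1e3-[-110,0,70]
from scipy.optimize import least_squares
r=least_squares(lambda v:cpath(v[0],th,r=v[1])-p[[0,2]],[.8,40]).x
print('j6',round(s['joint_positions'][5],3),'th',round(np.degrees(th),1),'lev if touching',r)
for l in eval(sys.argv[1]):
    x,z=cpath(l,th); print(l,end=' '); go(tubpt(q,-110+x,0,70+z))
E
python3 pp.py "(1.13,1.0,.9,.8,.7)"; python3 - <<'E'
from h import *
s,im=save('wrist','w5.png'); save('scene','s5.png')
a=cv2.imread('pics/w5.png')[100:340,200:440];b=cv2.imread('pics/s5.png')[215:315,330:430]
cv2.imwrite('pics/c5.png',np.hstack([cv2.resize(a,(400,400)),cv2.resize(b,(400,400),interpolation=cv2.INTER_CUBIC)]))
E
```

```text
t 23.45 rel [-40.3  -0.1  14.9] F [-0.1  0.1  0.3] M [0.05 0.76 0.01] w 0.008 gf 0.0
j6 1.81 th 40.1 lev if touching [ 1.30286982 42.13423974]
1.13 units [-0.017 -0.     0.022] [0. 0. 0.]
1.0 units [-0.032 -0.     0.037] [0. 0. 0.]
0.9 units [-0.041 -0.     0.05 ] [0. 0. 0.]
0.8 units [-0.049 -0.     0.064] [0. 0. 0.]
0.7 units [-0.055 -0.     0.079] [0. 0. 0.]
```

View pics/c5.png

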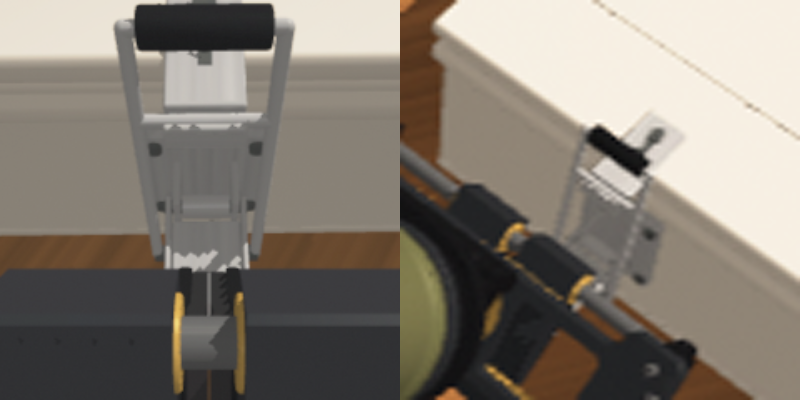

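The fingers are centred over the lever plate and the bar lies across the keeper at row 118 of the crop. I'll press gently, watching the force.

Emit:
{"op": "jog_arm", "data": {
  "moves": [-0.006, 0, 0.007, 0, 0, 0, -1, -0.012, 0, 0.014, 0, 0, 0, -1, -0.017, 0, 0.022, 0, 0, 0, -1, -0.022, 0, 0.027, 0, 0, 0, -1, -0.028, 0, 0.033, 0, 0, 0, -1, -0.032, 0, 0.037, 0, 0, 0, -1, -0.032, 0, 0.037, 0, 0, 0, -1, -0.032, 0, 0.037, 0, 0, 0, -1]
}}

```text
time: 24.55
position: [0.6729, -0.0432, 0.0712]
tool_rot: [-1.223, -2.176, -0.449]
ft_force: [-2.0, 2.4, 4.4]
grip_width: 0.004
grip_force: 2.4
```

```bash
python3 pp.py "(1.0,.9,.8,.7,.6,.5)"
```

```text
t 24.55 rel [-40.4  -0.3   1.2] F [3.1 0.4 4.4] M [ 0.24 -0.38  0.16] w 0.004 gf 2.4
j6 1.794 th 40.1 lev if touching [ 1.01672888 39.85668712]
1.0 units [-0.002 -0.001  0.002] [0. 0. 0.]
0.9 units [-0.012 -0.001  0.015] [0. 0. 0.]
0.8 units [-0.02  -0.001  0.029] [0. 0. 0.]
0.7 units [-0.026 -0.001  0.044] [0. 0. 0.]
0.6 units [-0.03  -0.001  0.06 ] [0. 0. 0.]
0.5 units [-0.032 -0.001  0.077] [0. 0. 0.]
```

Emit:
{"op": "jog_arm", "data": {
  "moves": [-0.006, 0, 0.007, 0, 0, 0, -1, -0.012, 0, 0.014, 0, 0, 0, -1, -0.016, 0, 0.022, 0, 0, 0, -1, -0.02, 0, 0.029, 0, 0, 0, -1, -0.023, 0, 0.037, 0, 0, 0, -1, -0.026, 0, 0.044, 0, 0, 0, -1, -0.026, 0, 0.044, 0, 0, 0, -1, -0.026, 0, 0.044, 0, 0, 0, -1]
}}

```text
time: 25.55
position: [0.6714, -0.0404, 0.0573]
tool_rot: [-1.221, -2.175, -0.45]
ft_force: [-4.0, 3.2, 7.6]
grip_width: 0.005
grip_force: 4.2
```

```bash
python3 pp.py "(.7,.6,.5,.4,.3,.2,.1)"
```

```text
t 25.55 rel [-37.2  -0.4 -12.7] F [4.8 1.8 7.6] M [ 0.41 -1.18  0.3 ] w 0.005 gf 4.2
j6 1.775 th 40.2 lev if touching [ 0.71789421 39.07374744]
0.7 units [-0.004 -0.001  0.002] [0. 0. 0.]
0.6 units [-0.008 -0.001  0.018] [0. 0. 0.]
0.5 units [-0.011 -0.001  0.034] [0. 0. 0.]
0.4 units [-0.011 -0.001  0.048] [0. 0. 0.]
0.3 units [-0.011 -0.001  0.058] [0. 0. 0.]
0.2 units [-0.01  -0.001  0.068] [0. 0. 0.]
0.1 units [-0.009 -0.001  0.078] [0. 0. 0.]
```

Emit:
{"op": "jog_arm", "data": {
  "moves": [-0.003, 0, 0.006, 0, 0, 0, -1, -0.006, 0, 0.012, 0, 0, 0, -1, -0.008, 0, 0.018, 0, 0, 0, -1, -0.01, 0, 0.026, 0, 0, 0, -1, -0.011, 0, 0.034, 0, 0, 0, -1, -0.011, 0, 0.041, 0, 0, 0, -1, -0.011, 0, 0.041, 0, 0, 0, -1, -0.011, 0, 0.041, 0, 0, 0, -1]
}}

```text
time: 26.55
position: [0.6692, -0.0361, 0.0458]
tool_rot: [-1.222, -2.176, -0.45]
ft_force: [-2.5, 1.6, 8.2]
grip_width: 0.002
grip_force: 3.3
```

```bash
python3 pp.py "(.4,.3,.2,.1,0.05,0,-.05)"
```

```text
t 26.55 rel [-32.3  -0.8 -24.2] F [2.6 1.4 8.2] M [ 0.27 -0.95  0.16] w 0.002 gf 3.3
j6 1.753 th 40.1 lev if touching [ 0.46801616 40.33956504]
0.4 units [ 0.001 -0.003  0.008] [0. 0. 0.]
0.3 units [ 0.001 -0.003  0.018] [0. 0. 0.]
0.2 units [ 0.002 -0.003  0.029] [0. 0. 0.]
0.1 units [ 0.004 -0.003  0.039] [0. 0. 0.]
0.05 units [ 0.005 -0.003  0.044] [0. 0. 0.]
0 units [ 0.006 -0.003  0.049] [0. 0. 0.]
-0.05 units [ 0.008 -0.003  0.054] [0. 0. 0.]
```

Emit:
{"op": "jog_arm", "data": {
  "moves": [0.001, -0.001, 0.004, 0, 0, 0, -1, 0.001, -0.002, 0.008, 0, 0, 0, -1, 0.001, -0.002, 0.013, 0, 0, 0, -1, 0.001, -0.002, 0.018, 0, 0, 0, -1, 0.001, -0.002, 0.023, 0, 0, 0, -1, 0.002, -0.002, 0.029, 0, 0, 0, -1, 0.002, -0.002, 0.029, 0, 0, 0, -1, 0.002, -0.002, 0.029, 0, 0, 0, -1]
}}

```text
time: 27.55
position: [0.6657, -0.0324, 0.0373]
tool_rot: [-1.225, -2.177, -0.448]
ft_force: [1.8, -0.8, 0.8]
grip_width: 0.005
grip_force: 0.8
```

```bash
python3 pp.py "(.2,.1,0.05,0,-.05)"
```

```text
t 27.55 rel [-27.4   0.3 -32.7] F [-1.6 -1.1  0.8] M [-0.13  0.88 -0.18] w 0.005 gf 0.8
j6 1.734 th 40.0 lev if touching [ 0.18322419 42.52235693]
0.2 units [ 0.008  0.001 -0.004] [0. 0. 0.]
0.1 units [0.01  0.001 0.006] [0. 0. 0.]
0.05 units [0.011 0.001 0.011] [0. 0. 0.]
0 units [0.012 0.001 0.017] [0. 0. 0.]
-0.05 units [0.014 0.001 0.022] [0. 0. 0.]
```

The force has vanished, so the lever is over centre. I'll follow gently to its stop.

Emit:
{"op": "jog_arm", "data": {
  "moves": [0.001, 0, 0.003, 0, 0, 0, -1, 0.003, 0, 0.006, 0, 0, 0, -1, 0.005, 0, 0.009, 0, 0, 0, -1, 0.007, 0, 0.012, 0, 0, 0, -1, 0.01, 0, 0.015, 0, 0, 0, -1, 0.012, 0, 0.018, 0, 0, 0, -1, 0.012, 0, 0.018, 0, 0, 0, -1, 0.012, 0, 0.018, 0, 0, 0, -1]
}}

```text
time: 28.55
position: [0.6626, -0.0276, 0.0361]
tool_rot: [-1.226, -2.177, -0.448]
ft_force: [2.3, -3.3, 0.7]
grip_width: 0.006
grip_force: 2.1
```

```bash
python3 pp.py "(0,-.05)"
```

```text
t 28.55 rel [-21.7   0.5 -33.9] F [-4.  -0.2  0.7] M [ 0.01  1.46 -0.06] w 0.006 gf 2.1
j6 1.724 th 39.9 lev if touching [9.28148790e-03 3.98646866e+01]
0 units [-0.     0.002  0.001] [0. 0. 0.]
-0.05 units [0.001 0.002 0.006] [0. 0. 0.]
```

Emit:
{"op": "jog_arm", "data": {
  "moves": [0.001, 0, 0.003, 0, 0, 0, -1, 0.001, 0, 0.003, 0, 0, 0, -1, 0, 0, -0.02, 0, 0, 0, -1, 0, 0, -0.1, 0, 0, 0, -1, 0.05, 0, -0.2, 0, 0, 0, -1, 0.15, 0, -0.3, 0, 0, 0, -1, 0.25, 0, -0.4, 0, 0, 0, -1, 0.25, 0, -0.4, 0, 0, 0, -1]
}}

```text
time: 29.55
position: [0.6733, -0.0427, 0.181]
tool_rot: [-1.221, -2.182, -0.452]
ft_force: [-0.2, -0.6, 0.2]
grip_width: 0.004
grip_force: 0.0
```

```bash
python3 - <<'E'
from h import *
rel(); s,im=save('wrist','w6.png'); pickle.dump((s,im),open('w6.pkl','wb')); save('scene','s6.png'); save('top','t6.png')
q=np.load('fit.npy'); W,S,T=cam('w','w6.pkl'),cam('scene'),cam('top')
for l in (0,.1): 
    t=link(l,0)['tip']; P=tubpt(q,-110+t[0],0,70+t[1]); print(l,proj(W,P)[0],proj(S,P)[0],proj(T,P)[0])
a=cv2.imread('pics/w6.png')[:480];b=cv2.imread('pics/s6.png')[205:325,320:440];c=cv2.imread('pics/t6.png')
cv2.imwrite('pics/c6.png',np.vstack([np.hstack([cv2.resize(a,(400,300)),cv2.resize(b,(300,300),interpolation=cv2.INTER_CUBIC)]),np.hstack([cv2.resize(c,(400,300)),cv2.resize(cv2.imread('pics/s6.png'),(300,300))])]))
E
```

```text
t 29.55 rel [-40.2  -0.9 111. ] F [-0.4  0.4  0.2] M [-0.02  0.74 -0.01] w 0.004 gf 0.0
0 [322.87965533 308.44836312] [371.11057617 294.86575769] [300.58904909 193.29888209]
0.1 [322.85771506 312.68451475] [369.79268961 295.78974001] [302.30158165 192.19120606]
```

View pics/c6.png

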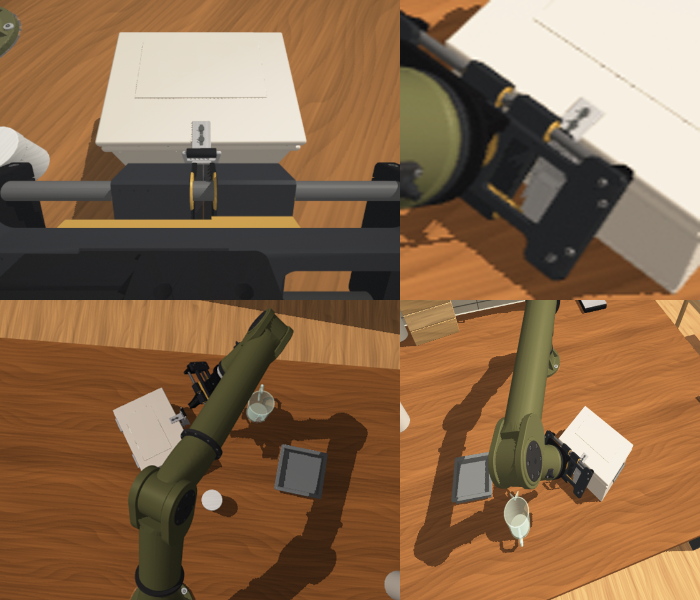

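The crops show the loop on the keeper with the sleeve over the lip at (203,154) and the tray, jug and tin where they stood. The tool blocks the view of the lever itself. I'll back off further and hand in.

Emit:
{"op": "jog_arm", "data": {
  "moves": [0.03, 0, -0.04, 0, 0, 0, -1, 0.06, 0, -0.08, 0, 0, 0, -1, 0.1, 0, -0.13, 0, 0, 0, -1, 0.14, 0, -0.18, 0, 0, 0, -1, 0.18, 0, -0.23, 0, 0, 0, -1, 0.2, 0, -0.25, 0, 0, 0, -1, 0.2, 0, -0.25, 0, 0, 0, -1, 0.2, 0, -0.25, 0, 0, 0, -1]
}}

```text
time: 30.7
position: [0.6732, -0.046, 0.2722]
tool_rot: [-1.224, -2.176, -0.448]
ft_force: [0.1, -0.5, -0.1]
grip_width: 0.001
grip_force: 0.0
```

```bash
python3 -c "
from h import *
rel(); print(ctrl.close_job())"
```

```text
t 30.7 rel [-42.9   0.9 202.2] F [-0.4  0.2 -0.1] M [ 0.04  0.76 -0.08] w 0.001 gf 0.0
the job is handed in; nothing more can be done
None
```

I handed the job in at 30.7 s: the bar is hooked in the keeper and the lever went over centre and onto its stop (by force and position; my last picture hid the lever, and lid tightness wasn't measured); tray, jug and tin weren't touched, but I viewed 11 pictures, one over the limit of 10.

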